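Tip a soldered circuit board over against the edge of the soldering pad

ROBOT

A 6-joint arm with a two-finger parallel gripper is mounted at the origin on the work surface. World frame = base frame: x ahead of the robot, y to its left, z up, the work surface at z = 0. Lengths are in m, angles in rad, forces in N, time in s.
With the tool pointing down it reaches from about 0.35 to 0.975 m from the base axis. Payload 4.9 kg.
Tool frame: the origin (TCP) lies at the very end of the fingers, on their centre line; the grasp point (between the pads) lies behind it (manip.pinch_z is the y of the grasp point in the tool frame, in m); y points along the fingers, x is the direction in which the jaws open and shut, and the axes are right-handed (so a half turn about y gives the same grasp; the last joint's range is limited). The gripper opens to 85 mm and grips with 20 to 120 N. Pads are 22 mm wide; open, the fingers measure 114 mm over their backs; the gripper's body (76 mm by 85 mm) begins 54 mm behind the grasp point. The pads swing forward as they close: fully open they stand 13 mm farther back than shut.
Start: joints at [1.229, 0.053, 1.613, -0, 1.476, -0.119], TCP at [0.138, 0.61, 0.231] pointing down, gripper open.
Joint ranges: [-3.01, 3.01], [-1.01, 2.22], [0.06, 2.58], [-1.02, 4.17], [0.09, 2.62], [-3.14, 3.14]. Speed limits (rad/s): [2.57, 2.57, 3.14, 3.14, 3.14, 3.14].

INTERFACE

Orientations are given as a unit quaternion [w, x, y, z].
In Python, from plant import manip gives the robot as it stands.
- The arm moves only by the tool drive_tool, never from a script. Its argument "motion" is a list of rows, each a list of 3 entries, a list of its own where there are three numbers: the shift along the tool's x, y, z in units of 25 mm (1.0 is 25 mm), then the turn, a rotation vector about the tool's x, y, z in units of 5 degrees (1.0 is 5 degrees), then the closure, from -1 (fully open) to 1 (shut). A call has 1 to 12 rows; each row shifts and turns the commanded pose from where the row before left it, along the tool's axes as they then stand; what a row does not reach is not made up. A row lasts 1/10 s, in which the tool goes at most 50 mm and 8.59 degrees, less where a joint would pass 70% of its speed; a pose out of reach is approached as far as the arm can. A call is refused whole if a number of a shift passes 1 or a number of a turn 1, either way. A call with a gripper value outside its range is refused whole. The fingers move at their own pace and stop on an object; the grip force is fixed at half the most. Time passes only in rows, so rows that do not move let the fingers close. It gives the time, the measured TCP pose, the force and the opening at its end, in the units of the state.
- manip.state(): the state, without advancing time (a new reading comes with each control period).
- manip.grab_frame(name): name is "scene" or "side" or "wrist"; returns a dict with "img" (384x512x3 uint8, blue, green, red), "range_z" (384x512 float32, m along the optical axis (not along the pixel's ray), 0 where there is no reading), "camera_matrix" (3x3 intrinsics, pixels), "world_from_camera" (4x4, takes a point from camera to world coordinates); the wrist camera has in their place "T_tool_cam" (4x4, takes a point from camera to tool coordinates, whose origin is the TCP and whose axes are the tool frame's). Camera axes: x right, y down, z forward; pixel columns grow to the right and rows downward; lengths in m; the calibration is good to about 2 mm. The wrist camera is an equidistant fisheye: a pixel r from the principal point sees the ray r / f radians off the axis. A picture is of the moment at which its call begins: read the wrist's pose just before it.
- manip.job_done(): hands the job in, once; it reports no verdict.
The state is a dict: "time": time; "joint_pos": joint angles; "joint_vel": joint speeds; "joint_efforts": joint torques, N m; "tool_pos": TCP position; "tool_rot": TCP orientation; "contact_force": force on the tool from outside, world axes, zero at the start; "ft_torque": the same for the moment, N m; "gripper_width": opening from 0.0 (shut) to 1.0 (fully open).
Only numpy, scipy, OpenCV 4.12 (cv2) and the standard library are available. Lean on these libraries where they do the work, as an engineer would, in place of code of your own. Each camera call takes 0.05 s, during which the arm holds its last target. There are 200 camera calls.

TASK

Turn the green circuit board over onto the white ceramic soldering pad so that its parts can be checked: with the fingertips push it along the mat up against the pad's front edge, then keep pushing its rear edge up and over so that it tips up on its front edge and flips onto the pad, where it must lie flat with its parts side up. The joints are still hot, so only push it - do not pick it up or carry it - and leave the other things where they stand.

Things in the scene. Friction and masses are not known exactly. Their poses are not given: they have to be found in the camera images.
- board: Circuit board, 40 g: green laminate 60 (its x) by 70 (its y) by 2 mm; origin at the laminate's middle. Starts on the mat with its solder side (+z, silver joints 1.5 mm high) up, lying on its parts, 6 mm tall: blue terminals flush with the front edge, chips, and white trimmers that leave the last 6 mm at the rear bare. So the laminate is 6 to 8 mm above the mat. Turned over, its z axis points down.
- board_front (a point): Middle of the board's front long edge, half-way through the laminate: x = +30 mm on the board. The board's x axis points at the pad's front edge to about 15 degrees, and 15 to 50 mm of free mat lie between them at the start.
- board_rear (a point): Middle of the board's rear long edge (away from the pad), half-way through the laminate: x = -30 mm on the board
- pad: White ceramic soldering pad, fixed: 150 mm deep (x), 160 mm wide (y), 10 mm thick. Origin at the middle of its front edge at the level of the mat's top (3 mm above the bench): it reaches from x = 0 to +150 mm, y = -80 to +80 mm, and its top is 10 mm above the origin. The board lies in front of it, at negative x.
- spool: Solder spool (silver winding, black flanges) standing on the mat beside the pad, 54 mm across, 45 mm high; origin at the centre of its underside. Leave alone.
- cleaner: Gold tip cleaner standing on the mat beside the pad, 74 mm across, 47 mm high; origin at the centre of its underside. Leave alone.
- holder: Black battery holder lying on the mat beside the pad, 58 by 48 by 15 mm; origin at the centre of its underside. Leave alone.
- flux: Flux tin on the far part of the pad, 40 mm across, 18 mm high; origin at the centre of its underside. Leave alone.
Things that resemble listed ones, but are neither listed nor needed, are in the scene too. Of the things shaped like the board, the green one is meant.

How it is judged:
By the outcome, as a careful person would: the job done as asked, in the order asked, and still so for the second after the job is handed in, with the robot touching nothing.
It also fails if it takes over 48 s, if anything falls off the work surface, if the arm or the gripper's body presses on something with over 40 N, if the wrist force passes 120 N, or if a joint passes its speed limit or range.

## Working session

There is one attempt and no reset: what is moved stays moved. The work goes in short steps, Python scripts to look and compute and a tool call to move; the robot and the scene stay as the last step left them, time stands still between calls to the robot, and variables do not carry over. Pictures are saved under pics/ and viewed, about 8 in all and at most 12, crops included, and the job is handed in when it is done.

Besides the shell and the picture viewer there is one more tool, called after "Request:" as name(argument=value, ...) on one line, values as JSON. drive_tool: Moves the arm, as the interface text tells. Its arguments: {"type":"object","properties":{"motion":{"type":"array","items":{"type":"array"}}},"required":["motion"]}

```bash
mkdir -p pics; ls; cat > h.py <<'E'
import numpy as np, cv2
from plant import manip
def snap(n,f):
    s=manip.state(); d=manip.grab_frame(n); cv2.imwrite(f'pics/{f}.png',d['img']); np.savez(f'pics/{f}.npz',**d,tp=s['tool_pos'],tr=s['tool_rot']); return d
def ray(d,u,v,z):
    K=d['camera_matrix'];T=d['world_from_camera']
    r=T[:3,:3]@np.array([(u-K[0,2])/K[0,0],(v-K[1,2])/K[1,1],1]);o=T[:3,3]
    return o+r*(z-o[2])/r[2]
def pt(d,u,v):
    K=d['camera_matrix'];T=d['world_from_camera'];z=float(d['range_z'][int(v),int(u)])
    return T[:3,:3]@(np.array([(u-K[0,2])/K[0,0],(v-K[1,2])/K[1,1],1])*z)+T[:3,3]
E
python3 - <<'E'
from h import *
a=snap('scene','a');b=snap('side','b')
cv2.imwrite('pics/ab.png',np.vstack([np.hstack([cv2.resize(a['img'],(400,300)),cv2.resize(b['img'],(400,300))])]))
for d in(a,b):print(d['world_from_camera'].round(3).tolist(),d['camera_matrix'].round(0).tolist())
print(manip.state(),manip.pinch_z)
E
```

```text
pics
[[-0.787, 0.453, -0.419, 0.893], [0.617, 0.566, -0.547, 0.529], [-0.01, -0.689, -0.725, 0.749], [0.0, 0.0, 0.0, 1.0]] [[412.0, 0.0, 251.0], [0.0, 412.0, 194.0], [0.0, 0.0, 1.0]]
[[0.971, -0.185, 0.151, 0.29], [-0.239, -0.733, 0.637, -0.788], [-0.007, -0.654, -0.756, 0.919], [0.0, 0.0, 0.0, 1.0]] [[476.0, 0.0, 261.0], [0.0, 476.0, 197.0], [0.0, 0.0, 1.0]]
{'time': 0.1, 'joint_pos': array([ 1.22897069e+00,  5.32961770e-02,  1.61416738e+00,  7.94081744e-06,
        1.47599211e+00, -1.18979014e-01]), 'joint_vel': array([-0.00171703, -0.00024739, -0.00276012, -0.00120699,  0.00114509,
       -0.0006336 ]), 'joint_efforts': array([ 2.84888010e-04, -3.94904709e+01, -3.71361852e+01, -1.52170710e-04,
        3.97499578e-03,  1.66253204e-05]), 'tool_pos': array([0.1379229 , 0.60901199, 0.23017626]), 'tool_rot': array([-0.55215109,  0.5528405 ,  0.44074129, -0.44186385]), 'contact_force': array([ 0.67905988, -0.98237973, -0.07822697]), 'ft_torque': array([-0.02260656,  0.00079279, -0.01742297]), 'gripper_width': 1.0049782408368457} -0.0187
```

View pics/a.png

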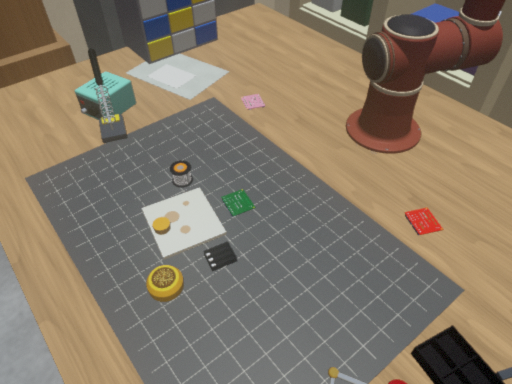

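View pics/b.png

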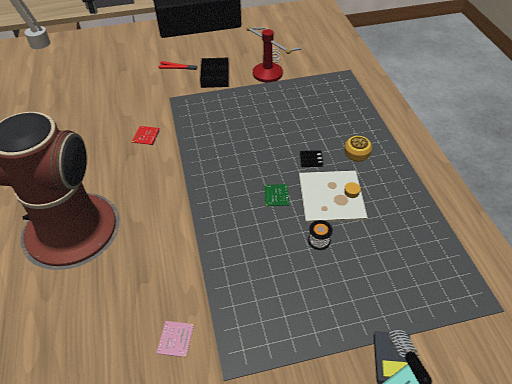

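The boards that could be confused are in the scene picture: green (238,203), red (424,221) and pink (253,101). In the side view they are at (277,195), (145,135) and (175,338). I choose the green one. The pad is at (183,222) in the scene picture and (333,195) in the side view. The spool, flux tin, holder and cleaner are around it.

```bash
cat > m.py <<'E'
from h import *
def rect(d,m,z):
    m=cv2.morphologyEx(m.astype(np.uint8),cv2.MORPH_CLOSE,np.ones((5,5)))
    c=max(cv2.findContours(m,0,2)[0],key=cv2.contourArea)
    h=cv2.convexHull(c)[:,0]
    P=np.array([ray(d,u,v,z)[:2] for u,v in h])
    r=cv2.minAreaRect((P*1000).astype(np.float32))
    return h.mean(0).round(),np.round(r[0],1),np.round(r[1],1),round(r[2],1),cv2.boxPoints(r).round(0).tolist()
def go(d):
    hsv=cv2.cvtColor(d['img'],cv2.COLOR_BGR2HSV);H,S,V=cv2.split(hsv)
    g=(H>45)&(H<85)&(S>90)&(V>40)
    w=(S<45)&(V>190)
    y,x=np.mgrid[:384,:512]
    return g,w
E
python3 - <<'E'
from m import *
for n,bx,px,f in(('scene',(215,185,260,220),(135,183,230,257),'a'),('side',(258,178,295,213),(295,165,372,225),'b')):
    d=dict(np.load(f'pics/{f}.npz'))
    g,w=go(d)
    for m,b,z in((g,bx,.011),(w,px,.013)):
        k=np.zeros_like(m);k[b[1]:b[3],b[0]:b[2]]=1
        print(n,rect(d,m&k,z))
    u,v={'scene':(238,203),'side':(277,195)}[n]; print(pt(d,u,v).round(4))
    for q in {'scene':[(181,165),(220,256),(165,280),(162,224)],'side':[(320,228),(312,158),(358,145),(352,189)]}[n]: print(pt(d,*q).round(3))
a=cv2.imread('pics/a.png')[150:310,120:280];b=cv2.imread('pics/b.png')[130:260,255:385]
cv2.imwrite('pics/c.png',np.hstack([cv2.resize(a,(400,400),interpolation=2),cv2.resize(b,(400,400),interpolation=2)]))
E
```

```text
scene (array([237., 201.]), array([509.6, -26.1]), array([69.4, 60.3]), 79.6, [[474.0, -55.0], [533.0, -66.0], [546.0, 3.0], [486.0, 13.0]])
scene (array([181., 224.]), array([644.1, -61. ]), array([158.2, 148.3]), 79.0, [[556.0, -124.0], [702.0, -153.0], [732.0, 3.0], [586.0, 31.0]])
[ 0.5104 -0.0236  0.0095]
[ 0.567 -0.184  0.052]
[0.633 0.074 0.006]
[0.765 0.08  0.049]
[ 0.693 -0.065  0.029]
side (array([277., 194.]), array([509.6, -26. ]), array([71.5, 59.1]), 78.4, [[473.0, -55.0], [531.0, -67.0], [546.0, 3.0], [488.0, 15.0]])
side (array([331., 196.]), array([645.2, -61.2]), array([158.5, 147.3]), 79.0, [[558.0, -125.0], [702.0, -153.0], [733.0, 3.0], [588.0, 31.0]])
[ 0.511  -0.0301  0.0128]
[ 0.571 -0.182  0.05 ]
[0.64  0.082 0.005]
[0.758 0.058 0.048]
[ 0.692 -0.074  0.033]
```

View pics/c.png

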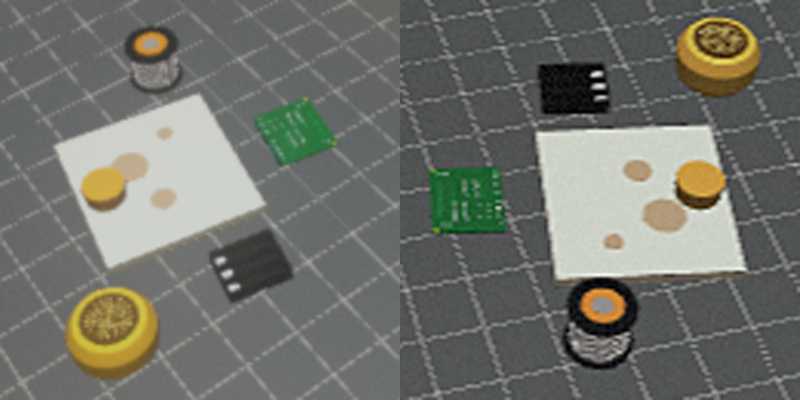

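```bash
cat > t.py <<'E'
from h import *
from scipy.spatial.transform import Rotation as R
O=np.array([.572,-.047,.003]);A=np.radians(-11.2)
U=np.array([np.cos(A),np.sin(A),0]);V=np.array([-np.sin(A),np.cos(A),0]);Z=np.array([0,0,1.])
def now():
    s=manip.state();w,x,y,z=s['tool_rot'];return s,s['tool_pos'],R.from_quat([x,y,z,w])
def goalR(t,sx=1): # tilt t deg: tip leads forward
    t=np.radians(t);d=np.sin(t)*U-np.cos(t)*Z;X=sx*V;return R.from_matrix(np.c_[X,d,np.cross(X,d)])
def loc(p): q=np.asarray(p)-O;return np.round(1000*np.array([q@U,q@V,q@Z]),1)
def rep():
    s,p,r=now();M=r.as_matrix();d=M[:,1]
    print('t',round(s['time'],2),'pad-frame mm',loc(p),'tilt',round(np.degrees(np.arctan2(d@U,-d@Z)),1),'side',round(np.degrees(d@V),1),'xyaw',round(np.degrees(M[:,0]@U),1),'F(u,v,z)',np.round([s['contact_force']@k for k in(U,V,Z)],1),'w',round(s['gripper_width'],2))
def need(g,gr):
    s,p,r=now();g=O+(g[0]*U+g[1]*V+g[2]*Z)/1000
    print('shift units',(r.inv().apply(g-p)/.025).round(2),'turn units',np.degrees((r.inv()*gr).as_rotvec()).round(1)/5)
E
python3 - <<'E'
from t import *
rep();s,p,r=now();print(r.as_matrix().round(2).tolist())
print('board c',loc([.5096,-.026,.01]))
for sx in(1,-1):need((-125,9,140),goalR(0,sx))
E
```

```text
t 0.1 pad-frame mm [-553.2  559.2  227.2] tilt -0.0 side -0.1 xyaw 1.6 F(u,v,z) [ 0.9 -0.8 -0.1] w 1.0
[[0.22, -0.0, -0.98], [0.98, -0.0, 0.22], [-0.0, -1.0, 0.0]]
board c [-65.3   8.5   7. ]
shift units [-21.52   3.52 -17.73] turn units [-0.   -0.32 -0.02]
shift units [-21.52   3.52 -17.73] turn units [ 0.04 35.68 -0.  ]
```

Request:
drive_tool(motion=[[[-0.9,0.1,-0.74],[0,0,0],0.2],[[-0.9,0.1,-0.74],[0,0,0],0.2],[[-0.9,0.1,-0.74],[0,0,0],0.2],[[-0.9,0.1,-0.74],[0,-0.3,0],0.2],[[-0.9,0.1,-0.74],[0,0,0],0.2],[[-0.9,0.1,-0.74],[0,0,0],0.2],[[-0.9,0.1,-0.74],[0,0,0],0.2],[[-0.9,0.1,-0.74],[0,0,0],0.2],[[-0.9,0.1,-0.74],[0,0,0],0.2],[[-0.9,0.1,-0.74],[0,0,0],0.2],[[-0.9,0.1,-0.74],[0,0,0],0.2],[[-0.9,0.1,-0.74],[0,0,0],0.2]])

```text
time: 1.3
tool_pos: [0.3005, 0.2987, 0.2007]
tool_rot: [-0.547, 0.547, 0.448, -0.449]
contact_force: [-0.6, 0.6, 0.5]
gripper_width: 0.399
```

Request:
drive_tool(motion=[[[-0.9,0.1,-0.74],[0,0,0],0.2],[[-0.9,0.1,-0.74],[0,0,0],0.2],[[-0.9,0.1,-0.74],[0,0,0],0.2],[[-0.9,0.1,-0.74],[0,0,0],0.2],[[-0.9,0.1,-0.74],[0,0,0],0.2],[[-0.9,0.1,-0.74],[0,0,0],0.2],[[-0.9,0.1,-0.74],[0,0,0],0.2],[[-0.9,0.1,-0.74],[0,0,0],0.2],[[-0.9,0.1,-0.74],[0,0,0],0.2],[[-0.9,0.1,-0.74],[0,0,0],0.2],[[-0.9,0.1,-0.74],[0,0,0],0.2],[[-0.2,0.1,-0.1],[0,0,0],0.2]])

```text
time: 2.5
tool_pos: [0.4537, 0.0101, 0.1709]
tool_rot: [-0.547, 0.547, 0.447, -0.448]
contact_force: [0.2, 0.5, 0.3]
gripper_width: 0.4
```

```bash
python3 - <<'E'
from t import *
rep();need((-122,9,60),goalR(5))
d=snap('wrist','w1');print(d['T_tool_cam'].round(3).tolist(),d['camera_matrix'][0,0])
E
```

```text
t 2.5 pad-frame mm [-127.2   33.   167.9] tilt -0.0 side -0.0 xyaw 0.2 F(u,v,z) [0.1 0.5 0.3] w 0.4
shift units [-0.96  4.32 -0.21] turn units [-1.   -0.04 -0.  ]
[[1.0, -0.001, -0.0, -0.001], [0.0, -0.31, 0.951, -0.143], [-0.001, -0.951, -0.31, 0.08], [0.0, 0.0, 0.0, 1.0]] 297.3186396354542
```

View pics/w1.png

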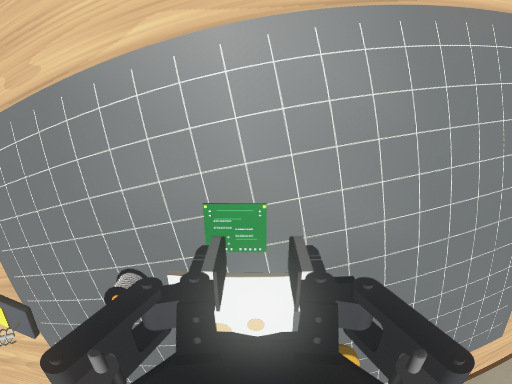

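The wrist view shows the green board at (235,227), between and just ahead of the fingers. The pad is behind it at (255,305).

Request:
drive_tool(motion=[[[-0.5,1,0],[0,0,0],0.2],[[-0.46,1,0],[0,0,0],0.2],[[0,1,0],[0,0,0],0.2],[[0,1,0],[0,0,0],0.2],[[0,1,0],[-1,0,0],0.2],[[0,0.6,0],[0,0,0],0.2],[[0,0.4,0.04],[0,0,0],0.2],[[0,0,0],[0,0,0],0.2]])

```text
time: 3.35
tool_pos: [0.4482, -0.0108, 0.02]
tool_rot: [-0.523, 0.569, 0.467, -0.429]
contact_force: [0.2, 0.6, 0.1]
gripper_width: 0.402
```

```bash
python3 - <<'E'
from t import *
rep();need((-122,9,2),goalR(5))
E
```

```text
t 3.35 pad-frame mm [-128.5   11.5   17. ] tilt 4.8 side 0.0 xyaw 0.0 F(u,v,z) [0.1 0.7 0.1] w 0.4
shift units [-0.1   0.62 -0.21] turn units [-0.04 -0.    0.  ]
```

Request:
drive_tool(motion=[[[-0.1,0.3,0.0],[0,0,0],0.2],[[0,0.2,0.02],[0,0,0],0.2],[[0,0.1,0.02],[0,0,0],0.2],[[0,0,0],[0,0,0],0.2]])

```text
time: 3.75
tool_pos: [0.4493, -0.0142, 0.0061]
tool_rot: [-0.522, 0.57, 0.468, -0.429]
contact_force: [-0.3, -0.7, 0.4]
gripper_width: 0.396
```

```bash
python3 - <<'E'
from t import *
rep();d=snap('side','e');print(d['range_z'].shape)
a=snap('scene','f')
cv2.imwrite('pics/ef.png',np.hstack([cv2.resize(d['img'][110:235,225:350],(400,400),interpolation=2),cv2.resize(a['img'][140:270,170:300],(400,400),interpolation=2)]))
E
```

```text
t 3.75 pad-frame mm [-126.7    8.3    3.1] tilt 5.0 side -0.0 xyaw 0.1 F(u,v,z) [-0.1 -0.7  0.4] w 0.4
(384, 512)
```

View pics/ef.png

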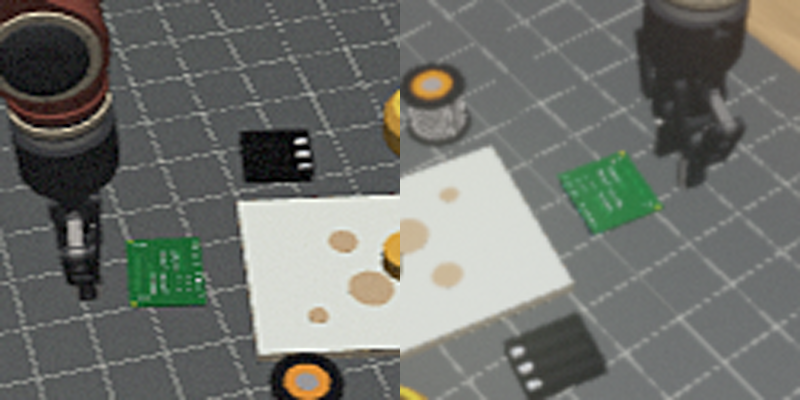

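Request:
drive_tool(motion=[[[0,0.05,0],[0,0,0],0.2],[[0,0.025,-0.3],[0,0,0],0.2],[[0,0.025,-0.3],[0,0,0],0.2],[[0,0.025,-0.3],[0,0,0],0.2],[[0,0.022,-0.25],[0,0,0],0.2],[[0,0.022,-0.25],[0,0,0],0.2],[[0,0.022,-0.25],[0,0,0],0.2],[[0,0.02,-0.2],[0,0,0],0.2],[[0,0,0],[0,0,0],0.2]])

```text
time: 4.75
tool_pos: [0.4958, -0.0235, 0.0053]
tool_rot: [-0.522, 0.57, 0.468, -0.428]
contact_force: [0.3, -0.3, 0.9]
gripper_width: 0.398
```

```bash
python3 - <<'E'
from m import *
import t; t.rep()
d=snap('scene','g');g,w=go(d);k=np.zeros_like(g);k[185:245,170:260]=1
r=rect(d,g&k,.011);print(r[1:4],t.loc([*(np.array(r[1])/1000),.01]));print([t.loc([x/1000,y/1000,.01])[:2].tolist() for x,y in r[4]])
E
```

```text
t 4.75 pad-frame mm [-79.3   8.3   2.3] tilt 5.0 side -0.0 xyaw 0.1 F(u,v,z) [ 0.3 -0.2  0.9] w 0.4
(array([536.6, -31.5]), array([69.5, 59.6]), 78.3) [-37.7   8.3   7. ]
[[-68.3, -25.8], [-7.9, -27.0], [-7.4, 42.4], [-66.8, 43.9]]
```

Request:
drive_tool(motion=[[[0,0.02,-0.15],[0,0,0],0.2],[[0,0.01,-0.1],[0,0,0],0.2],[[0,0.0,-0.06],[0,0,0],0.2],[[0,0,0],[0,0,0],0.2]])

```text
time: 5.2
tool_pos: [0.5026, -0.0248, 0.0049]
tool_rot: [-0.522, 0.57, 0.468, -0.429]
contact_force: [-0.6, 0.7, 0.0]
gripper_width: 0.398
```

```bash
python3 -c "
import t;t.rep()"
```

```text
t 5.2 pad-frame mm [-72.4   8.3   1.9] tilt 5.0 side -0.0 xyaw 0.1 F(u,v,z) [-0.7  0.6  0. ] w 0.4
```

Request:
drive_tool(motion=[[[0,0,-0.04],[0,0,0],0.2],[[0,0,-0.04],[0,0,0],0.2],[[0,0,0],[0,0,0],0.2]])

```text
time: 5.5
tool_pos: [0.5028, -0.0249, 0.0046]
tool_rot: [-0.524, 0.569, 0.467, -0.43]
contact_force: [-7.2, 1.0, 4.4]
gripper_width: 0.402
```

Request:
drive_tool(motion=[[[0,0,-0.03],[0,0,0],0.2],[[0,0,0],[0,0,0],0.2]])

```text
time: 5.7
tool_pos: [0.5029, -0.0248, 0.0044]
tool_rot: [-0.524, 0.568, 0.466, -0.43]
contact_force: [-9.1, 0.7, 5.8]
gripper_width: 0.402
```

```bash
python3 -c "
import t;t.rep()"
```

```text
t 5.7 pad-frame mm [-72.1   8.3   1.4] tilt 4.6 side -0.0 xyaw 0.0 F(u,v,z) [-9.  -1.1  5.8] w 0.4
```

```bash
cat > path.py <<'E'
import numpy as np,sys
def P(a):a=np.radians(a);return np.array([-60*np.cos(a)-np.sin(a),60*np.sin(a)+7*np.cos(a)])
def tcp(a,t,s):
    t=np.radians(t);return P(a)+s*np.array([np.sin(t),-np.cos(t)])-11.5*np.array([np.cos(t),np.sin(t)])
def rows(W):
    for (a,t,s),(b,t2,s2) in zip(W,W[1:]):
        D=tcp(b,t2,s2)-tcp(a,t,s);r=np.radians(t);y=np.array([np.sin(r),-np.cos(r)]);z=-np.array([np.cos(r),np.sin(r)])
        print(b,t2,'tcp',tcp(b,t2,s2).round(1),'y %.2f z %.2f rx %.2f'%(D@y/25,D@z/25,-(t2-t)/5))
E
python3 -c "
from path import *
rows([(0,5,5),(2,5,5),(4,7.5,5),(6,10,5),(8,13,5),(10,16,5),(12,20,5),(15,24,5),(18,28,5),(21,32,5),(24,36,5),(27,40,5),(30,43,5)])"
```

```text
2 5 tcp [-71.    3.1] y -0.08 z -0.01 rx 0.00
4 7.5 tcp [-70.7   4.7] y -0.06 z -0.02 rx -0.50
6 10 tcp [-70.2   6.3] y -0.06 z -0.03 rx -0.50
8 13 tcp [-69.6   7.8] y -0.06 z -0.03 rx -0.60
10 16 tcp [-68.9   9.3] y -0.05 z -0.04 rx -0.60
12 20 tcp [-68.   10.7] y -0.04 z -0.05 rx -0.80
15 24 tcp [-66.7  13. ] y -0.07 z -0.08 rx -0.80
18 28 tcp [-65.2  15.4] y -0.06 z -0.09 rx -0.80
21 32 tcp [-63.5  17.7] y -0.05 z -0.10 rx -0.80
24 36 tcp [-61.6  20. ] y -0.04 z -0.11 rx -0.80
27 40 tcp [-59.5  22.3] y -0.02 z -0.12 rx -0.80
30 43 tcp [-57.5  24.6] y -0.02 z -0.12 rx -0.60
```

Request:
drive_tool(motion=[[[0,-0.06,-0.02],[0,0,0],0.2],[[0,-0.08,-0.01],[0,0,0],0.2],[[0,-0.06,-0.02],[-0.5,0,0],0.2],[[0,-0.06,-0.03],[-0.5,0,0],0.2],[[0,-0.06,-0.03],[-0.6,0,0],0.2]])

```text
time: 6.2
tool_pos: [0.5041, -0.0251, 0.0114]
tool_rot: [-0.483, 0.604, 0.495, -0.396]
contact_force: [-6.1, 0.4, 0.1]
gripper_width: 0.4
```

```bash
python3 - <<'E'
from t import *
rep();d=snap('side','i');a=snap('scene','j');w=snap('wrist','k')
cv2.imwrite('pics/ijk.png',np.hstack([cv2.resize(d['img'][150:230,255:335],(400,400),interpolation=2),cv2.resize(a['img'][165:245,175:255],(400,400),interpolation=2)]))
E
```

```text
t 6.2 pad-frame mm [-70.8   8.3   8.4] tilt 12.7 side -0.0 xyaw 0.1 F(u,v,z) [-6.  -0.8  0.1] w 0.4
```

View pics/ijk.png

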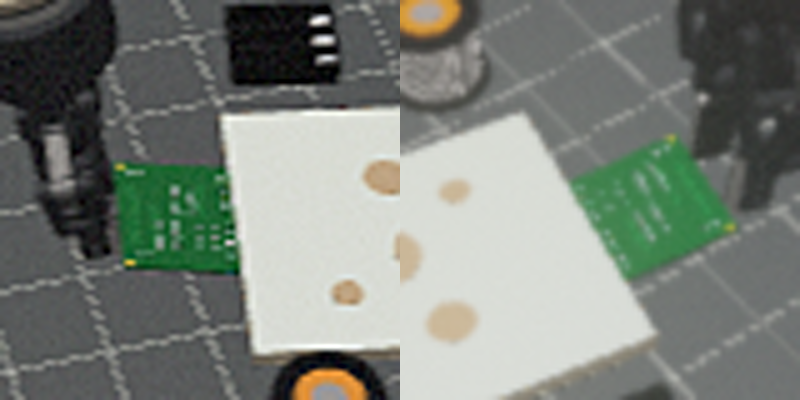

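```bash
cat >> h.py <<'E'
def tri(a,pa,b,pb):
    L=[]
    for d,(u,v) in((a,pa),(b,pb)):
        K=d['camera_matrix'];T=d['world_from_camera'];r=T[:3,:3]@np.array([(u-K[0,2])/K[0,0],(v-K[1,2])/K[1,1],1]);L.append((T[:3,3],r/np.linalg.norm(r)))
    A=[np.eye(3)-np.outer(r,r) for o,r in L]
    return np.linalg.solve(sum(A),sum(M@o for M,(o,r) in zip(A,L)))
def yel(d,box):
    x0,y0,x1,y1=box;H,S,V=cv2.split(cv2.cvtColor(d['img'],cv2.COLOR_BGR2HSV))
    m=((H>22)&(H<45)&(S>120)&(V>110)).astype(np.uint8);k=np.zeros_like(m);k[y0:y1,x0:x1]=1
    n,l,st,c=cv2.connectedComponentsWithStats(m*k);return [(c[i].round(1).tolist(),int(st[i,4])) for i in range(1,n)]
E
python3 - <<'E'
from t import *
d=dict(np.load('pics/i.npz'));a=dict(np.load('pics/j.npz'))
print(yel(d,(258,170,320,212)),yel(a,(190,180,252,222)))
print(loc(tri(d,(279.2,183.4),a,(241,210.4))),loc(tri(d,(281,202.4),a,(229.2,192.6))))
for q in[(285,186),(285,200),(292,193),(297,193)]:print('side',loc(pt(d,*q)))
E
```

```text
[([278.5, 183.0], 2), ([280.5, 202.0], 2)] [([229.0, 192.0], 1), ([240.5, 210.0], 2)]
[-56.8  41.2  13.5] [-56.5 -23.7  14.4]
side [-40.9  31.3  13. ]
side [-44.4 -14.   11.1]
side [-25.1   6.9  12.6]
side [-12.2   8.   10.6]
```

```bash
python3 -c "
from path import *
rows([(7,12.7,2.5),(8,17,2.5),(9,21,2.5),(10,25,3),(12,29,3.5),(14,33,4),(17,37,4),(20,41,4),(23,45,4),(26,47,4),(30,49,4),(34,51,4),(38,53,4)])"
```

```text
8 17 tcp [-69.8   9.5] y -0.00 z -0.02 rx -0.86
9 21 tcp [-69.3   9.8] y -0.01 z -0.03 rx -0.80
10 25 tcp [-68.4   9.7] y 0.02 z -0.03 rx -0.80
12 29 tcp [-67.3  10.7] y -0.01 z -0.06 rx -0.80
14 33 tcp [-65.9  11.7] y -0.01 z -0.07 rx -0.80
17 37 tcp [-64.4  14.1] y -0.05 z -0.10 rx -0.80
20 41 tcp [-62.8  16.5] y -0.04 z -0.11 rx -0.80
23 45 tcp [-60.9  18.9] y -0.02 z -0.12 rx -0.80
26 47 tcp [-59.3  21.5] y -0.03 z -0.12 rx -0.40
30 49 tcp [-57.   24.8] y -0.02 z -0.16 rx -0.40
34 51 tcp [-54.4  27.9] y -0.01 z -0.16 rx -0.40
38 53 tcp [-51.6  30.9] y 0.01 z -0.16 rx -0.40
```

Request:
drive_tool(motion=[[[0,0,-0.02],[-0.86,0,0],0.2],[[0,-0.01,-0.03],[-0.8,0,0],0.2],[[0,0.02,-0.03],[-0.8,0,0],0.2],[[0,-0.01,-0.06],[-0.8,0,0],0.2],[[0,-0.01,-0.07],[-0.8,0,0],0.2],[[0,0,0],[0,0,0],0.2]])

```text
time: 6.95
tool_pos: [0.5086, -0.0258, 0.0129]
tool_rot: [-0.369, 0.68, 0.558, -0.302]
contact_force: [-0.4, -0.3, -0.6]
gripper_width: 0.402
```

```bash
cat > chk.py <<'E'
import sys
from t import *
rep();n=sys.argv[1];d=snap('side','s'+n);a=snap('scene','c'+n)
s=[c for c,_ in yel(d,(258,150,340,212))];c=[c for c,_ in yel(a,(170,160,252,222))]
print(s,c)
if len(s)==2 and len(c)==2:
    s.sort(key=lambda p:p[1]);c.sort(key=lambda p:-p[1])
    for p,q in zip(s,c):print('marker',loc(tri(d,p,a,q)))
E
python3 chk.py 1
```

```text
t 6.95 pad-frame mm [-66.3   8.4   9.9] tilt 33.1 side -0.0 xyaw 0.1 F(u,v,z) [-0.3 -0.4 -0.6] w 0.4
[[279.5, 204.0]] [[241.0, 211.0]]
```

```bash
python3 - <<'E'
from t import *
d=cv2.imread('pics/ss1.png') if 0 else cv2.imread('pics/s1.png');a=cv2.imread('pics/c1.png')
cv2.imwrite('pics/v1.png',np.hstack([cv2.resize(d[160:220,260:320],(400,400),interpolation=2),cv2.resize(a[170:230,195:255],(400,400),interpolation=2)]))
E
```

```text
(no output)
```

View pics/v1.png

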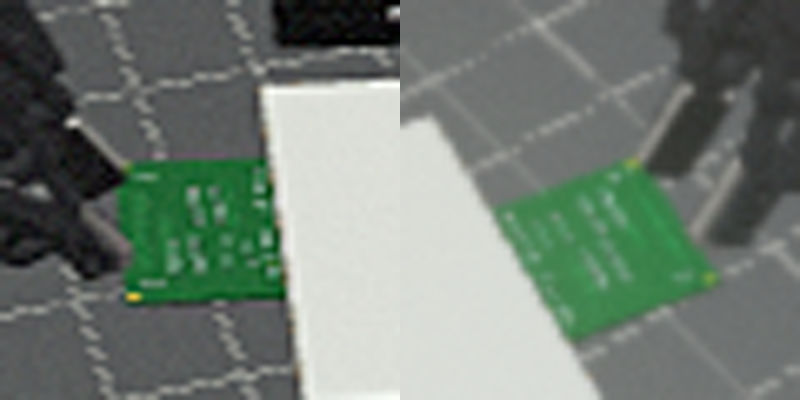

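```bash
python3 - <<'E'
from t import *
d=dict(np.load('pics/s1.npz'));a=dict(np.load('pics/c1.npz'))
print(loc(tri(d,(278.7,185.2),a,(241.6,211.8))),loc(tri(d,(280,204.5),a,(229.8,194.4))))
E
```

```text
[-58.1  40.8   7.3] [-58.4 -24.1   6.8]
```

The board has dropped flat again, still against the pad, because the fingers slipped off its rear edge. In the crop, the fingertips sit above the rear edge at (130,170). I'll back off, then retry with vertical fingers, a lower contact and more preload.

Request:
drive_tool(motion=[[[0,-0.33,0.5],[0,0,0],0.2],[[0,-0.1,0.15],[1,0,0],0.2],[[0,0,0],[1,0,0],0.2],[[0,0,0],[1,0,0],0.2],[[0,0,0],[1,0,0],0.2],[[0,0,0],[1,0,0],0.2],[[0,0,0],[1,0,0],0.2],[[0,0,0],[0.2,0,0],0.2],[[0,0,0],[0,0,0],0.2]])

```text
time: 7.95
tool_pos: [0.4945, -0.0233, 0.0168]
tool_rot: [-0.535, 0.558, 0.458, -0.439]
contact_force: [0.7, -0.2, 0.5]
gripper_width: 0.402
```

```bash
python3 -c "
import t;t.rep();t.need((-78,8.3,1.5),t.goalR(2))"
```

```text
t 7.95 pad-frame mm [-80.7   8.2  13.8] tilt 2.5 side -0.0 xyaw 0.1 F(u,v,z) [ 0.7 -0.1  0.5] w 0.4
shift units [ 0.    0.5  -0.09] turn units [ 0.1  -0.02 -0.  ]
```

Request:
drive_tool(motion=[[[0,0.3,0.01],[0,0,0],0.2],[[0,0.2,0.01],[0,0,0],0.2],[[0,0.01,-0.15],[0,0,0],0.2],[[0,0.01,-0.15],[0,0,0],0.2],[[0,0,-0.15],[0,0,0],0.2],[[0,0,-0.14],[0,0,0],0.2],[[0,0,0],[0,0,0],0.2]])

```text
time: 8.65
tool_pos: [0.5029, -0.0249, 0.0023]
tool_rot: [-0.539, 0.554, 0.455, -0.443]
contact_force: [-14.1, 1.3, 12.7]
gripper_width: 0.399
```

```bash
python3 -c "
import t;t.rep()"
```

```text
t 8.65 pad-frame mm [-72.1   8.2  -0.7] tilt 1.6 side -0.0 xyaw 0.0 F(u,v,z) [-14.1  -1.4  12.7] w 0.4
```

Request:
drive_tool(motion=[[[0,-0.08,-0.01],[0,0,0],0.2],[[0,-0.08,-0.01],[0,0,0],0.2],[[0,-0.08,-0.01],[0,0,0],0.2],[[0,-0.08,-0.02],[0,0,0],0.2],[[0,-0.04,-0.02],[0,0,0],0.2],[[0,0,0],[0,0,0],0.2]])

```text
time: 9.25
tool_pos: [0.5032, -0.0249, 0.0095]
tool_rot: [-0.539, 0.554, 0.455, -0.443]
contact_force: [-9.6, 0.2, 0.7]
gripper_width: 0.398
```

```bash
python3 chk.py 2
```

```text
t 9.25 pad-frame mm [-71.8   8.3   6.5] tilt 1.6 side -0.0 xyaw 0.0 F(u,v,z) [-9.5 -1.7  0.7] w 0.4
[[280.5, 202.0]] [[229.0, 192.0], [240.0, 210.0]]
```

```bash
python3 -c "
from path import *
rows([(7,2,6),(9,3,6),(11,5,6),(13,7,6),(15,9,6),(17,11,6),(19,14,6),(21,17,6),(23,20,6),(25,23,6),(27,26,6),(29,29,6),(31,32,6),(33,35,6)])"
```

```text
9 3 tcp [-70.6   9.7] y -0.07 z -0.02 rx -0.20
11 5 tcp [-70.   11.3] y -0.06 z -0.03 rx -0.40
13 7 tcp [-69.4  13. ] y -0.06 z -0.03 rx -0.40
15 9 tcp [-68.6  14.6] y -0.06 z -0.04 rx -0.40
17 11 tcp [-67.8  16.2] y -0.06 z -0.04 rx -0.40
19 14 tcp [-66.8  17.5] y -0.05 z -0.05 rx -0.60
21 17 tcp [-65.6  18.9] y -0.04 z -0.06 rx -0.60
23 20 tcp [-64.4  20.3] y -0.04 z -0.06 rx -0.60
25 23 tcp [-63.   21.7] y -0.03 z -0.07 rx -0.60
27 26 tcp [-61.6  23. ] y -0.03 z -0.07 rx -0.60
29 29 tcp [-60.1  24.4] y -0.02 z -0.08 rx -0.60
31 32 tcp [-58.5  25.7] y -0.02 z -0.08 rx -0.60
33 35 tcp [-56.8  27. ] y -0.01 z -0.08 rx -0.60
```

Request:
drive_tool(motion=[[[0,-0.06,-0.04],[-0.2,0,0],0.2],[[0,-0.06,-0.04],[-0.4,0,0],0.2],[[0,-0.05,-0.04],[-0.4,0,0],0.2],[[0,-0.05,-0.05],[-0.4,0,0],0.2],[[0,0,0],[0,0,0],0.2]])

```text
time: 9.85
tool_pos: [0.5051, -0.0253, 0.014]
tool_rot: [-0.505, 0.585, 0.48, -0.415]
contact_force: [-14.1, 1.6, 3.0]
gripper_width: 0.396
```

```bash
python3 chk.py 3
```

```text
t 9.85 pad-frame mm [-69.8   8.3  11. ] tilt 8.4 side -0.0 xyaw 0.0 F(u,v,z) [-14.1  -1.2   3. ] w 0.4
[[279.5, 182.0], [280.5, 201.0]] [[228.0, 191.0], [240.0, 208.5]]
marker [-55.6  39.9  19.9]
marker [-56.  -24.6  20.2]
```

Request:
drive_tool(motion=[[[0,-0.06,-0.04],[-0.4,0,0],0.2],[[0,-0.06,-0.04],[-0.4,0,0],0.2],[[0,-0.05,-0.05],[-0.6,0,0],0.2],[[0,-0.04,-0.06],[-0.6,0,0],0.2],[[0,-0.04,-0.06],[-0.6,0,0],0.2],[[0,0,0],[0,0,0],0.2]])

```text
time: 10.55
tool_pos: [0.5148, -0.0271, 0.0246]
tool_rot: [-0.431, 0.642, 0.526, -0.354]
contact_force: [-1.0, 0.1, -0.3]
gripper_width: 0.4
```

```bash
python3 chk.py 4
```

```text
t 10.55 pad-frame mm [-59.9   8.4  21.6] tilt 22.2 side -0.0 xyaw 0.1 F(u,v,z) [-1.  -0.1 -0.3] w 0.4
[[281.5, 177.0], [283.7, 196.3]] [[225.0, 187.5], [237.0, 204.5]]
marker [-49.7  40.1  37.6]
marker [-48.6 -23.8  36.6]
```

```bash
python3 -c "
from path import *
rows([(30,22,10),(32,26,10),(35,30,10),(38,34,10),(42,37,10),(46,40,10),(50,42,10),(54,44,10),(58,45,10),(62,45,10),(66,45,10),(70,45,10),(75,45,10),(80,45,10),(85,45,10),(90,45,10)])"
```

```text
32 26 tcp [-57.4  23.7] y -0.02 z -0.09 rx -0.80
35 30 tcp [-54.7  25.7] y -0.03 z -0.13 rx -0.80
38 34 tcp [-51.8  27.7] y -0.01 z -0.14 rx -0.80
42 37 tcp [-48.4  30.4] y -0.01 z -0.17 rx -0.60
46 40 tcp [-44.8  33. ] y 0.01 z -0.18 rx -0.60
50 42 tcp [-41.2  35.3] y 0.02 z -0.17 rx -0.40
54 44 tcp [-37.4  37.5] y 0.04 z -0.17 rx -0.40
58 45 tcp [-33.7  39.4] y 0.05 z -0.16 rx -0.20
62 45 tcp [-30.1  41.1] y 0.05 z -0.15 rx 0.00
66 45 tcp [-26.4  42.5] y 0.07 z -0.15 rx 0.00
70 45 tcp [-22.5  43.6] y 0.08 z -0.14 rx 0.00
75 45 tcp [-17.6  44.6] y 0.11 z -0.17 rx 0.00
80 45 tcp [-12.5  45.1] y 0.13 z -0.16 rx 0.00
85 45 tcp [-7.3 45.2] y 0.14 z -0.15 rx 0.00
90 45 tcp [-2.1 44.8] y 0.16 z -0.14 rx 0.00
```

Request:
drive_tool(motion=[[[0,-0.02,-0.09],[-0.8,0,0],0.2],[[0,-0.02,-0.13],[-0.8,0,0],0.2],[[0,-0.01,-0.14],[-0.8,0,0],0.2],[[0,-0.01,-0.16],[-0.6,0,0],0.2],[[0,0.01,-0.16],[-0.6,0,0],0.2],[[0,0,0],[0,0,0],0.2]])

```text
time: 11.25
tool_pos: [0.5301, -0.0303, 0.0355]
tool_rot: [-0.325, 0.701, 0.575, -0.267]
contact_force: [-1.9, 0.4, 1.4]
gripper_width: 0.399
```

```bash
python3 chk.py 5; python3 - <<'E'
import cv2,numpy as np
d=cv2.imread('pics/s5.png');a=cv2.imread('pics/c5.png')
cv2.imwrite('pics/v5.png',np.hstack([cv2.resize(d[150:220,260:330],(400,400),interpolation=2),cv2.resize(a[160:230,185:255],(400,400),interpolation=2)]))
E
```

```text
t 11.25 pad-frame mm [-44.3   8.2  32.5] tilt 40.2 side -0.0 xyaw 0.1 F(u,v,z) [-1.9  0.   1.4] w 0.4
[] []
```

View pics/v5.png

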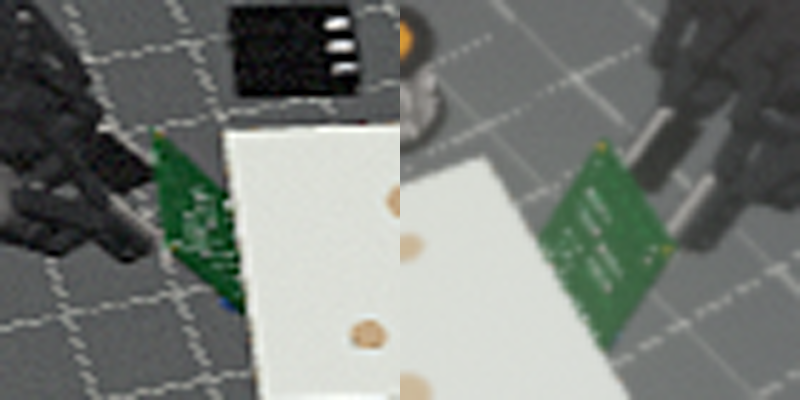

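The board is tipped up to about 50 degrees, with its front edge at the pad wall. The rear corners are at (158,135) and (173,245) in the side crop, and both fingertips are behind it. I'll carry on.

Request:
drive_tool(motion=[[[0,0.02,-0.17],[-0.4,0,0],0.2],[[0,0.04,-0.17],[-0.4,0,0],0.2],[[0,0.05,-0.16],[-0.2,0,0],0.2],[[0,0.05,-0.15],[0,0,0],0.2],[[0,0.07,-0.15],[0,0,0],0.2],[[0,0.08,-0.14],[0,0,0],0.2],[[0,0,0],[0,0,0],0.2]])

```text
time: 12.05
tool_pos: [0.5534, -0.035, 0.0474]
tool_rot: [-0.294, 0.715, 0.587, -0.241]
contact_force: [-0.2, -0.6, -0.5]
gripper_width: 0.402
```

```bash
python3 chk.py 6; python3 - <<'E'
import cv2,numpy as np
d=cv2.imread('pics/s6.png');a=cv2.imread('pics/c6.png')
cv2.imwrite('pics/v6.png',np.hstack([cv2.resize(d[140:220,260:340],(400,400),interpolation=2),cv2.resize(a[150:230,175:255],(400,400),interpolation=2)]))
E
```

```text
t 12.05 pad-frame mm [-20.6   8.2  44.4] tilt 45.4 side -0.1 xyaw 0.1 F(u,v,z) [-0.1 -0.6 -0.5] w 0.4
[[298.0, 182.0], [300.0, 196.0]] []
```

View pics/v6.png

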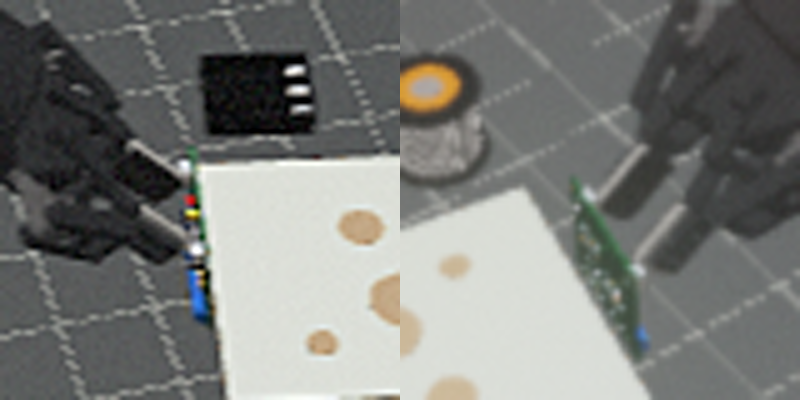

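Request:
drive_tool(motion=[[[0,0.09,-0.09],[0,0,0],0.2],[[0,0.09,-0.09],[0,0,0],0.2],[[0,0.09,-0.09],[0,0,0],0.2],[[0,0.09,-0.09],[0,0,0],0.2],[[0,0.09,-0.09],[0,0,0],0.2],[[0,0.09,-0.09],[0,0,0],0.2],[[0,0.09,-0.09],[0,0,0],0.2],[[0,0,0],[0,0,0],0.2],[[0,0,0],[0,0,0],0.2]])

```text
time: 13.05
tool_pos: [0.5743, -0.0391, 0.0467]
tool_rot: [-0.294, 0.715, 0.587, -0.241]
contact_force: [-0.4, -0.2, 0.4]
gripper_width: 0.395
```

```bash
python3 chk.py 7; python3 - <<'E'
import cv2,numpy as np
d=cv2.imread('pics/s7.png');a=cv2.imread('pics/c7.png')
cv2.imwrite('pics/v7.png',np.hstack([cv2.resize(d[140:240,270:370],(400,400),interpolation=2),cv2.resize(a[160:260,145:245],(400,400),interpolation=2)]))
E
```

```text
t 13.05 pad-frame mm [ 0.7  8.2 43.7] tilt 45.3 side -0.0 xyaw 0.1 F(u,v,z) [-0.3 -0.3  0.4] w 0.39
[[315.0, 181.5], [311.8, 189.6], [318.0, 201.0]] [[203.2, 213.4]]
```

View pics/v7.png

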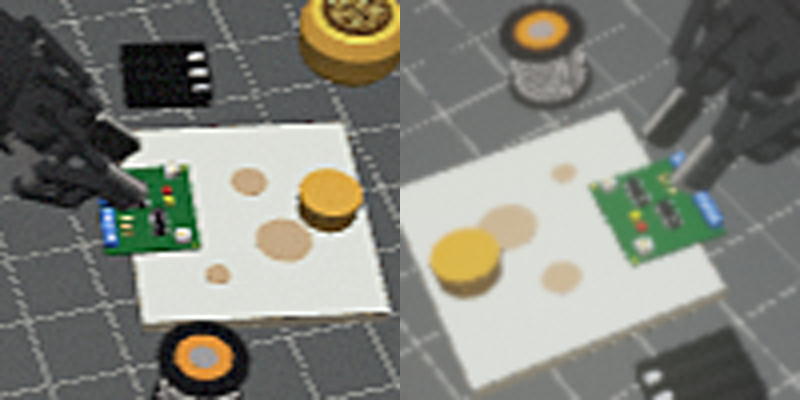

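The board has flipped onto the pad with its parts side up. Its terminals, at (110,220) in the side crop, overhang the pad's front edge. I'll withdraw, measure, and nudge it fully onto the pad.

Request:
drive_tool(motion=[[[0,-0.7,0.5],[0,0,0],0.2],[[0,-0.7,0.7],[0,0,0],0.2],[[0,-0.3,0.5],[1,0,0],0.2],[[0,0,0.2],[1,0,0],0.2],[[0,0,0],[1,0,0],0.2],[[0,0,0],[1,0,0],0.2],[[0,0,0],[1,0,0],0.2],[[0,0,0],[1,0,0],0.2],[[0,0,0],[1,0,0],0.2],[[0,0,0],[1,0,0],0.2],[[0,0,0],[1,0,0],0.2],[[0,0,0],[0,0,0],0.2]])

```text
time: 14.35
tool_pos: [0.5135, -0.0271, 0.0437]
tool_rot: [-0.545, 0.549, 0.45, -0.447]
contact_force: [0.1, -0.2, 0.6]
gripper_width: 0.401
```

```bash
cat > b.py <<'E'
from m import *
import t; t.rep()
for n,bx in(('scene',(175,180,240,235)),('side',(285,170,335,215))):
    d=snap(n,'z'+n);H,S,V=cv2.split(cv2.cvtColor(d['img'],cv2.COLOR_BGR2HSV))
    g=((H>45)&(H<125)&(S>110)&(V>40));k=np.zeros_like(g);k[bx[1]:bx[3],bx[0]:bx[2]]=1
    r=rect(d,g&k,.0165);print(n,r[2],[t.loc([x/1000,y/1000,.016])[:2].tolist() for x,y in r[4]])
    ys,xs=np.where((H>45)&(H<85)&(S>110)&(V>40)&k)
    Q=np.array([t.loc(pt(d,u,v)) for u,v in zip(xs,ys)]);c=np.linalg.lstsq(np.c_[Q[:,:2],np.ones(len(Q))],Q[:,2],rcond=None)[0]
    print('plane slopes',c.round(3),'mean',Q.mean(0).round(1))
E
python3 b.py
```

```text
t 14.35 pad-frame mm [-61.2   8.1  40.7] tilt 0.4 side -0.0 xyaw 0.1 F(u,v,z) [ 0.1 -0.2  0.6] w 0.4
scene [66.8 58.1] [[-20.0, -22.3], [38.0, -22.0], [38.1, 44.2], [-19.9, 44.0]]
plane slopes [5.3000e-02 1.1000e-02 1.1665e+01] mean [10.6 13.4 12.4]
side [71.5 59. ] [[-18.9, -28.2], [40.2, -27.7], [39.3, 43.5], [-18.7, 43.2]]
plane slopes [-0.187 -1.003 22.715] mean [12.6  1.2 19.1]
```

It lies flat on the pad but overhangs by about 19 mm. I'll push its front edge about 30 mm further on.

Request:
drive_tool(motion=[[[0,0.6,-0.2],[0,0,0],0.2],[[0,0.54,-0.2],[0,0,0],0.2],[[0,0,-0.3],[0,0,0],0.2],[[0,0,-0.25],[0,0,0],0.2],[[0,0,-0.2],[0,0,0],0.2],[[0,0,-0.2],[0,0,0],0.2],[[0,0,-0.2],[0,0,0],0.2],[[0,0,-0.2],[0,0,0],0.2],[[0,0,0],[0,0,0],0.2]])

```text
time: 15.35
tool_pos: [0.5552, -0.0353, 0.015]
tool_rot: [-0.545, 0.548, 0.45, -0.447]
contact_force: [0.3, -0.0, 0.9]
gripper_width: 0.4
```

```bash
python3 b.py
```

```text
t 15.35 pad-frame mm [-18.8   8.2  12. ] tilt 0.3 side 0.0 xyaw 0.1 F(u,v,z) [0.3 0.  0.9] w 0.4
scene [65.1 58.4] [[-9.8, -22.3], [48.6, -24.0], [51.1, 40.7], [-7.6, 43.4]]
plane slopes [ 4.200e-02 -2.000e-03  1.153e+01] mean [22.6 13.9 12.5]
side [70.2 58.6] [[-6.7, -27.8], [51.5, -28.5], [51.9, 41.9], [-6.4, 42.6]]
plane slopes [ 3.600e-02 -2.000e-03  1.199e+01] mean [26.7  5.8 13. ]
```

Pushing cleanly; about 18 mm more, then withdraw.

Request:
drive_tool(motion=[[[0,0,-0.15],[0,0,0],0.2],[[0,0,-0.15],[0,0,0],0.2],[[0,0,-0.15],[0,0,0],0.2],[[0,0,-0.15],[0,0,0],0.2],[[0,0,-0.1],[0,0,0],0.2],[[0,0,0],[0,0,0],0.2]])

```text
time: 16.05
tool_pos: [0.5666, -0.0373, 0.0128]
tool_rot: [0.548, -0.545, -0.447, 0.45]
contact_force: [2.1, 0.2, 0.2]
gripper_width: 0.4
```

Request:
drive_tool(motion=[[[0,0,0.5],[0,0,0],0.2],[[0,-0.5,0.8],[0,0,0],0.2],[[0,-1,0.8],[0,0,0],0.2],[[0,-1,0.5],[0,0,0],0.2],[[0,-1,0],[0,0,0],0.2],[[0,-1,0],[0,0,0],0.2],[[0,0,0],[0,0,0],0.2]])

```text
time: 16.75
tool_pos: [0.5102, -0.0263, 0.1317]
tool_rot: [-0.543, 0.55, 0.452, -0.445]
contact_force: [-0.7, 0.0, 0.5]
gripper_width: 0.401
```

```bash
python3 b.py; python3 - <<'E'
import cv2,numpy as np
d=cv2.imread('pics/zside.png');a=cv2.imread('pics/zscene.png')
cv2.imwrite('pics/v8.png',np.hstack([cv2.resize(d[120:250,265:395],(400,400),interpolation=2),cv2.resize(a[150:310,120:280],(400,400),interpolation=2)]))
E
```

```text
t 16.75 pad-frame mm [-64.6   8.4 128.7] tilt 0.8 side 0.0 xyaw 0.1 F(u,v,z) [-0.7 -0.1  0.5] w 0.4
scene [64.1 56.3] [[15.4, -26.5], [72.3, -25.4], [70.9, 38.5], [14.0, 37.4]]
plane slopes [8.0000e-03 1.0000e-02 1.2741e+01] mean [45.1 10.3 13.2]
side [69.6 57.6] [[16.2, -30.4], [73.9, -28.2], [72.4, 40.8], [14.6, 39.6]]
plane slopes [-0.356 -0.968 35.334] mean [46.1 -1.3 20.2]
```

View pics/v8.png

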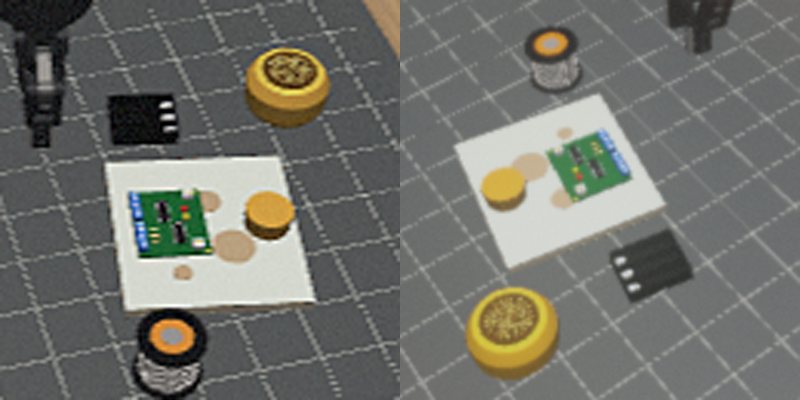

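The board lies flat on the pad with its parts up, at (172,223) in the side crop. It is wholly on the pad, from x = 15 to 73 mm, and clear of the flux tin. The other things stand where they were, and the gripper is clear.

```bash
python3 -c "
from plant import manip
print(manip.job_done())"
```

```text
the job is handed in; nothing more can be done
None
```

The green board is turned over and lies flat on the white pad, parts side up, and I've handed the job in at about 17 s of the 48 s. I pushed it along the mat against the pad's front edge, tipped it up on that edge with the open fingertips, and flipped it. It landed overhanging the pad's front by about 19 mm, so I nudged it on from the front. It was never gripped.

- **First lift failed:** the fingertips slipped off the rear edge, and the board dropped back flat from roughly 6 mm. The second try, with a lower contact and more preload, worked.
- **Board position:** it is wholly on the pad, from about x = 15 to 73 mm and y = −30 to +41 mm in the pad's frame.
- **Flatness:** the scene camera's depth fit gave slopes of 0.01 or less. The side camera's last fit disagreed, with a slope near −1. I put this down to non-board pixels in the mask and did not recheck it, because the picture shows the board flat.
- **Other things:** by eye in the last picture, the spool, tip cleaner, holder and flux tin are where they were. The gripper was about 0.13 m up, touching nothing.
- **Forces:** the wrist readings I took stayed below about 20 N, against the 120 N limit.

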